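Hang up the slide rack, then open a slide case that may be caught

TASK

The slide rack stands on the lid of the slide case: hang it by its loop on the drip hook and let go of it there. Then tug the lid up by its handle before touching the release, to learn whether it is caught; if it is, push the release slide to its open end to free it. Raise the lid well open, about 30 degrees or more, and finish while still holding it open with the fingers; leave the jars, the cup and the timer where they are.

Things in the scene. Friction and masses are not known exactly. Their poses are not given: they have to be found in the camera images.
- slide_rack: Small steel tray of glass slides, 46 (x) x 82 (y) x 28 mm high, 0.16 kg, loose, on the case lid. Origin: centre of its underside, z up. A fixed loop handle (7 mm rod in the tray's y-z plane) rises from its ends. On the bar's middle stands a flat grey grip tab 10 (x) x 26 (y) mm, from z = 92 to 126 mm: pinch it across x. The rack is the same after half a turn.
- rack_bar (a point): centre of the level top bar (along y) of the rack's loop, 90 mm above the rack's underside; axes as the rack's. The bar is straight for 56 mm; the loop's uprights are at y = +-37 mm; the window under the bar is 58 mm high and 67 mm wide
- drip_hook: Fixed steel stand: base disc 100 mm across, post 16 mm across and 190 mm high. Origin: under the post, on the worktop. A hook of 8 mm rod points along the stand's own -x (towards the robot at yaw 0): a level arm, axis at z = 170 mm, out to x = -78 mm, then bent up to its tip at x = -94 mm, whose top is at z = 196 mm
- hook_seat (a point): middle of the hook's level arm, on its top (x = -45 mm, z = 174 mm in the stand's frame); axes as the stand's. The rack's bar is to lie across the arm here, between the upturned tip and the post
- slide_case: Fixed white case 120 (x) x 200 (y) x 55 mm with an 8 mm aluminium lid (top at z = 63 mm when shut). Origin: centre of its underside, x away from the robot, y left at yaw 0. A latch housing 40 mm deep, 120 wide, 40 high stands out in front (x = -101 to -60 mm). Whether the catch inside holds the lid cannot be seen; once released it stays so.
- lid_handle (a point): middle of the lid's handle, a 10 mm round steel bar 72 mm long, parallel to the case's y; with the lid shut at x = -45 mm, z = 99 mm in the case frame, 36 mm above the lid's top; pinch it across from above (it may turn between the fingers)
- lid_hinge (a point): the lid's hinge line at the case's far upper edge (x = 60 mm, z = 55 mm in the case frame), along the case's y
- case_lid (a joint): angle of the lid, rad: 0 shut, grows as its front rises, stop at 0.95. The lid (0.22 kg) always falls shut by itself. If it is caught it rises only about 0.04 rad (5 mm at the handle) and then stops dead; if not it lifts freely with under 4 N at the handle.
- release (a joint): travel of the release slide, m: 0 as it starts, 0.026 fully open; it moves along the case's +y (to the left seen from the robot), needs about 2 to 4 N and stays where it is left. It always starts at 0, whether or not the lid is caught.
- release_knob (a point): centre of the top of the release slide's upright steel knob, 12 (x) x 14 (y) mm, standing from the housing's top at z = 40 mm to z = 82 mm; at x = -82 mm, y = -13 mm in the case frame at the start
- staining_jar_a: bystander: capped glass staining jar, 56 mm across, 104 mm high; origin under its centre
- staining_jar_b: bystander: second such jar
- specimen_cup: bystander: lidded specimen cup, 64 mm across, 68 mm high; origin under its centre
- lab_timer: bystander: small white bench timer, 33 x 64 x 62 mm; origin under its centre

How it is judged:
On the way, in this order (a step that is already met when the one before it is completed fails the run):
1. the rack hangs by its bar on the hook's level arm, let go of (contact force between slide_rack and drip_hook above 0.3 N and contact force between the fingers and slide_rack below 0.1 N and horizontal distance between rack_bar and hook_seat below 0.045 m and z of rack_bar in the frame of drip_hook between 0.165 and 0.192 m and angle between slide_rack's own z axis and vertical below 0.35 rad), for 0.3 s.
2. the lid has been tugged up through at least half of its play with the release still untouched (value of joint case_lid above 0.02 rad and value of joint release below 0.004 m and contact force between the fingers and case_lid above 0.5 N), for 0.1 s.
3. the lid is raised well open (value of joint case_lid above 0.45 rad), for 0.2 s.
At the end, for the whole second after the job is handed in: The lid is held open by the fingers, at least 0.45 rad (26 degrees), and the rack still hangs by its bar on the hook's level arm (bar's middle within 45 mm of the middle of the arm, rack within 0.35 rad of upright), not touched by the fingers (all of step 1 and value of joint case_lid above 0.45 rad and contact force between the fingers and case_lid above 0.5 N); the arm keeps its last pose, push and grip.
It fails at once if a jar, the cup or the timer is pushed more than 30 mm from its place (distance of any of staining_jar_a, staining_jar_b, specimen_cup, lab_timer from where it was at the start of the episode above 0.03 m).
It also fails if it takes over 67 s, if anything falls off the work surface, if the arm or the gripper's body presses on something with over 40 N, if the wrist force passes 120 N, or if a joint passes its speed limit or range.

ROBOT

A 6-joint arm with a two-finger parallel gripper is mounted at the origin on a cart in front of the work surface, level with it; the furniture and walls round the work are solid. World frame = base frame: x ahead of the robot, y to its left, z up, the work surface at z = 0. Lengths are in m, angles in rad, forces in N, time in s.
With the tool pointing down it reaches from about 0.275 to 1 m from the base axis. Payload 8.4 kg.
Tool frame: the origin (TCP) lies at the centre of the arm's flange, where the gripper is bolted on; the fingertips stand 173 mm ahead of it and the grasp point (between the pads) lies 155 mm ahead of it (manip.nose_length is the distance from the TCP to the fingertips, in m); z points along the fingers, y is the line along which they close (so a half turn about z gives the same grasp; the last joint's range is limited). The gripper opens to 85 mm and grips with 20 to 120 N. Pads are 22 mm wide; open, the fingers measure 114 mm over their backs; the gripper's body (76 mm by 85 mm) begins 54 mm behind the grasp point. The pads swing forward as they close: fully open they stand 13 mm farther back than shut.
Start: joints at [-1.195, 0.353, 1.633, -0, 1.155, -0.002], TCP at [0.231, -0.581, 0.405] pointing down, gripper open.
Joint ranges: [-2.63, 2.63], [-0.92, 2.1], [0.06, 2.66], [-1.3, 4.44], [0, 2.69], [-3.02, 3.02]. Speed limits (rad/s): [2.22, 2.22, 2.79, 3.14, 3.14, 3.14].

INTERFACE

Orientations are given as a 3x3 rotation matrix whose columns are the frame's x, y, z axes.
In Python, from cell import manip gives the robot as it stands. The module is installed in compiled form; this text tells all that it offers.
- The arm moves only by the tool drive_tool, never from a script. Its argument "moves" is a list that holds one entry, the list of rows, each a list of 4 numbers: the shift along the tool's x, y, z in parts of the range, where 1.0 means 100 cm, then the turn about the tool's z in a scale on which 1.0 is pi rad. In form: [[[tx, ty, tz, turn], ...]]. A call has 1 to 12 rows; each row is the pose to reach, as a shift and turn from the pose commanded when the call began, along the tool's axes at that moment; what a row does not reach only later rows make up. A row lasts 1/12 s, in which the tool goes at most 41.7 mm and 7.16 degrees, less where a joint would pass 70% of its speed; a pose out of reach is approached as far as the arm can. A shift or turn number past 1, either way, is cut back to 1. A call with a gripper value outside its range is refused whole. "gripper" is the opening, from 0 (shut) to 1 (fully open), set as the call begins (left out, the last holds). The fingers move at their own pace and stop on an object; "squeeze" is the grip in N (left out, the last holds). Time passes only in rows, so rows that repeat a pose let the fingers close. It gives the time, the measured TCP pose, the force, the opening and the grip force at its end, in the units of the state.
- manip.state(): the state, without advancing time (a new reading comes with each control period).
- manip.camera(name): name is "scene" or "side" or "wrist"; returns a dict with "frame" (384x512x3 uint8, red, green, blue), "fov_y" (degrees; the focal length in pixels is half the picture's height over the tangent of half this angle, whatever the lens; pixels are square), "cx", "cy" (the principal point, pixels), "R" (3x3) and "t" (3): a world point X has camera coordinates R X + t. Camera axes: x right, y down, z forward; pixel columns grow to the right and rows downward; lengths in m; the calibration is good to about 2 mm. A picture is of the moment at which its call begins. There is no depth.
- manip.hand_in(): hands the job in; it is judged then, once.
Trained networks look in the newest picture that a camera, given by its name, has taken for a name from the list of things; names that differ only in an ending like _2 or _b are one class to them, and where a whole thing is asked for, a point or a joint stands for the part that bears it (a point fixed in the world has none). Each returns a list of dicts, best first, with "confidence" (0 to 1); they miss things now and then, are a little off and sometimes report something else, mostly with a low value. They report only what shows in the picture. A call takes as long as a camera call.
- manip.search_frame(camera, name): "xyz" ([x, y, z] in m, in world coordinates, good to about 4 mm: the middle of the surface that is visible of it).
- manip.trace(camera, name): "pixels" (384x512 bool, what is visible of it).
The state is a dict: "clock": time; "joint_positions": joint angles; "qd": joint speeds; "joint_efforts": joint torques, N m; "tcp_pos": TCP position; "eef_rot": TCP orientation; "force": force on the tool from outside, world axes, zero at the start; "torque": the same for the moment, N m; "opening": finger opening in m; "finger_force": force on a finger pad.
Only numpy, scipy, OpenCV 4.12 (cv2) and the standard library are available. Lean on these libraries where they do the work, as an engineer would, in place of code of your own. Each camera call takes 0.05 s, during which the arm holds its last target. There are 200 camera calls.

## Working session

There is one attempt and no reset: what is moved stays moved. The work goes in short steps, Python scripts to look and compute and a tool call to move; the robot and the scene stay as the last step left them, time stands still between calls to the robot, and variables do not carry over. Pictures are saved under pics/ and viewed, at most 13 in all, crops included, and the job is handed in when it is done.

Besides the shell and the picture viewer there is one more tool, called after "Call:" as name(argument=value, ...) on one line, values as JSON. drive_tool: Moves the arm, as the interface text tells. Its arguments: {"type":"object","properties":{"moves":{"type":"array","items":{"type":"array","items":{"type":"array","items":{"type":"number"}}}},"gripper":{"type":"number"},"squeeze":{"type":"number"}},"required":["moves"]}

```bash
mkdir -p pics; cat > h.py <<'E'
from cell import manip
import numpy as np, cv2
np.set_printoptions(precision=4,suppress=True)
def snap(c,fn=None):
    d=manip.camera(c)
    if fn: cv2.imwrite('pics/'+fn,d['frame'][:,:,::-1])
    d['f']=192/np.tan(np.radians(d['fov_y'])/2); return d
def proj(d,X):
    p=np.array(d['R'])@np.array(X,float)+np.array(d['t']); return np.array([d['cx']+d['f']*p[0]/p[2],d['cy']+d['f']*p[1]/p[2]])
def ray(d,u,v):
    R=np.array(d['R']);o=-R.T@np.array(d['t']);w=R.T@np.array([(u-d['cx'])/d['f'],(v-d['cy'])/d['f'],1]);return o,w
def atz(d,u,v,z):
    o,w=ray(d,u,v);return o+w*(z-o[2])/w[2]
E
python3 - <<'E'
from h import *
for c in ['scene','side']:
    d=snap(c,c+'0.png'); print(c,d['fov_y'],ray(d,d['cx'],d['cy']))
    for n in ['slide_rack','rack_bar','drip_hook','hook_seat','slide_case','lid_handle','case_lid','release_knob','lid_hinge','staining_jar_a','specimen_cup','lab_timer']:
        try: print(n,[(np.array(r['xyz']),round(r['confidence'],2)) for r in manip.search_frame(c,n)][:3])
        except Exception as e: print(n,e)
print(manip.state()['eef_rot'],manip.state()['clock'])
E
```

```text
scene 42.107008895927514 (array([0.3429, 0.6519, 1.3979]), array([ 0.0935, -0.4655, -0.8801]))
slide_rack [(array([ 0.5435, -0.1058,  0.0834]), 0.59), (array([0.3758, 0.3913, 0.1018]), 0.22)]
rack_bar [(array([ 0.5419, -0.1086,  0.0856]), 0.72)]
drip_hook [(array([0.5448, 0.3068, 0.0137]), 0.64)]
hook_seat [(array([0.5455, 0.3077, 0.0115]), 0.57)]
slide_case [(array([ 0.5116, -0.1214,  0.0664]), 0.83)]
lid_handle [(array([ 0.5175, -0.1352,  0.0625]), 0.84)]
case_lid [(array([ 0.5168, -0.1372,  0.0656]), 0.56)]
release_knob []
lid_hinge [(array([ 0.5088, -0.1223,  0.0614]), 0.9)]
staining_jar_a [(array([0.3758, 0.3932, 0.1057]), 0.67), (array([0.3562, 0.2877, 0.1039]), 0.66), (array([ 0.5426, -0.1004,  0.0827]), 0.19)]
specimen_cup [(array([0.3767, 0.168 , 0.0644]), 0.77)]
lab_timer [(array([ 0.4411, -0.3637,  0.0353]), 0.7)]
side 46.731841491364264 (array([0.3097, 1.2415, 0.9318]), array([ 0.1279, -0.8395, -0.5282]))
slide_rack [(array([ 0.5467, -0.0994,  0.083 ]), 0.76)]
rack_bar [(array([ 0.5431, -0.0968,  0.0875]), 0.53)]
drip_hook [(array([0.5444, 0.302 , 0.1764]), 0.68)]
hook_seat [(array([0.5399, 0.307 , 0.1769]), 0.69)]
slide_case [(array([ 0.5075, -0.0883,  0.0639]), 0.71)]
lid_handle [(array([ 0.515 , -0.1143,  0.0623]), 0.84)]
case_lid [(array([ 0.5186, -0.1126,  0.0647]), 0.97), (array([0.5393, 0.3071, 0.1765]), 0.26)]
release_knob []
lid_hinge [(array([ 0.5041, -0.0929,  0.0638]), 0.89)]
staining_jar_a [(array([ 0.5039, -0.0944,  0.0626]), 0.68), (array([0.3801, 0.4021, 0.074 ]), 0.63), (array([0.3561, 0.2925, 0.0804]), 0.61)]
specimen_cup [(array([0.3821, 0.1763, 0.067 ]), 0.85), (array([ 0.5175, -0.1143,  0.0609]), 0.61)]
lab_timer [(array([ 0.4388, -0.3561,  0.0374]), 0.67)]
[[ 0.9295  0.3688  0.    ]
 [ 0.3688 -0.9295 -0.    ]
 [ 0.      0.     -1.    ]] 1.3
```

```bash
python3 -c "
import cv2,numpy as np
a=[cv2.imread('pics/%s0.png'%c) for c in('scene','side')]
cv2.imwrite('pics/both.png',cv2.resize(np.hstack(a),(800,300)))"
```

```text
(no output)
```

View pics/scene0.png

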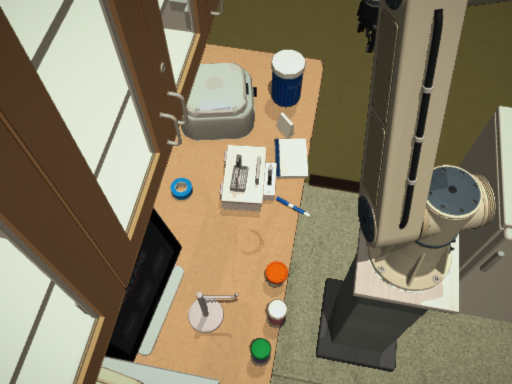

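View pics/side0.png

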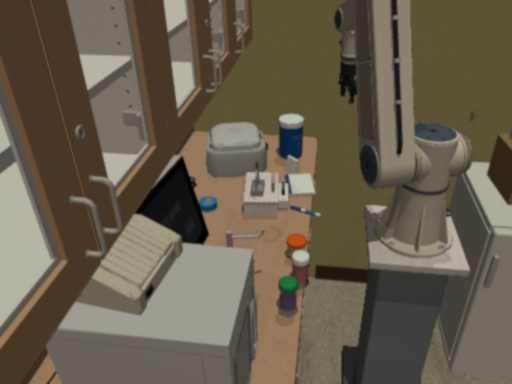

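The scene view shows the case at (245,177) with the dark rack on it, and the handle at about (258,168). The knob is near (270,178), the hook base at (207,315) and the hook tip near (236,296). The jars and cup stand at (277,272), (277,312) and (261,350). I'll enlarge both views next.

```bash
python3 -c "
import cv2,numpy as np
a=cv2.imread('pics/scene0.png');b=cv2.imread('pics/side0.png')
r=lambda i,x,y,w,h:cv2.resize(i[y:y+h,x:x+w],(400,300),interpolation=cv2.INTER_CUBIC)
cv2.imwrite('pics/crop.png',np.vstack([np.hstack([r(a,215,140,80,60+0),r(b,235,160,80,60)]),np.hstack([r(a,180,280,80,60),r(b,215,210,80,60)])]))"
```

```text
(no output)
```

View pics/crop.png

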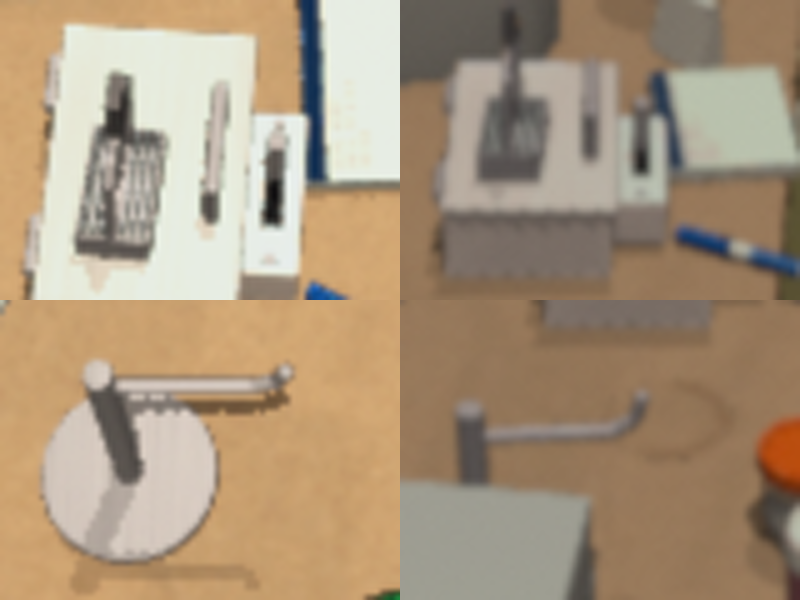

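The crops show these points:
- **Scene:** tab top ≈ (239,155.5), handle bar (259.4,157)–(257,183), knob top ≈ (270.4,166), lid front/far corners (266,147) and (228,145), hook post top (199.4,294.4), hook tip (237.4,294).
- **Side:** tab top ≈ (257.4,162.5), knob top (283.4,181), post top (229,292), hook tip (263,229.5).

```bash
python3 - <<'E'
from h import *
s=snap('scene');e=snap('side')
def tri(a,b):
    o1,w1=ray(s,*a);o2,w2=ray(e,*b);A=np.c_[w1,-w2];k=np.linalg.lstsq(A,o2-o1,rcond=None)[0]
    p,q=o1+k[0]*w1,o2+k[1]*w2;return (p+q)/2,np.linalg.norm(p-q)
P=lambda n,u,v,z,d=s:print(n,atz(d,u,v,z))
P('posttop',199.4,294.4,.19);P('base',205.8,315.6,.0);P('tip',237.4,294,.194);P('bend',231,297,.172)
P('armroot',203.5,297,.172)
P('posttop_side',229,231.5,.19,e);P('tip_side',263,229,.194,e);
P('armA',233,247,.172,e);P('armB',257,245.5,.172,e)
P('lid far R',266,147.2,.063);P('lid far L',228.2,145,.063)
P('lidside TL',247,172.5,.063,e);
P('sd lid nearL',235+42/5,160+208/5,.063,e);P('sd lid nearR',235+217/5,160+210/5,.063,e);P('sd lid farL',235+57/5,160+62/5,.063,e);P('sd lid farR',235+217/5,160+62/5,.063,e)
P('hand1',259.4,156.8,.104);P('hand2',257,181.5,.104)
P('hs1',235+190/5,160+62/5,.104,e);P('hs2',235+190/5,160+135/5,.104,e)
P('tab',238.8,155.3,.189);P('tabside',257.4,162.4,.189,e)
P('knob',270.4,166,.082);P('knobside',283.4,181,.082,e)
for c,n in(('scene','slide_case'),('side','slide_case'),('scene','slide_rack'),('scene','drip_hook'),('scene','lid_handle'),('scene','release'),('scene','release_knob'),('side','release_knob')):
    r=manip.trace(c,n)
    if r:
        m=r[0]['pixels'].astype(np.uint8);q=cv2.approxPolyDP(max(cv2.findContours(m,0,2)[0],key=cv2.contourArea),2.5,True)[:,0].tolist();print(c,n,r[0]['confidence'],m.sum(),q)
E
```

```text
posttop [0.5542 0.3058 0.19  ]
base [0.5547 0.3079 0.    ]
tip [0.4609 0.2881 0.194 ]
bend [0.4773 0.2921 0.172 ]
armroot [0.5455 0.3053 0.172 ]
posttop_side [0.5523 0.3064 0.19  ]
tip_side [0.4614 0.289  0.194 ]
armA [0.5335 0.348  0.172 ]
armB [0.4713 0.3338 0.172 ]
lid far R [ 0.4838 -0.2452  0.063 ]
lid far L [ 0.6052 -0.2306  0.063 ]
lidside TL [ 0.6026 -0.2289  0.063 ]
sd lid nearL [ 0.5794 -0.0272  0.063 ]
sd lid nearR [ 0.4574 -0.0398  0.063 ]
sd lid farL [ 0.6051 -0.2293  0.063 ]
sd lid farR [ 0.4814 -0.2443  0.063 ]
hand1 [ 0.4931 -0.1788  0.104 ]
hand2 [ 0.4837 -0.0907  0.104 ]
hs1 [ 0.4931 -0.1718  0.104 ]
hs2 [ 0.4802 -0.0706  0.104 ]
tab [ 0.5426 -0.1181  0.189 ]
tabside [ 0.5366 -0.0885  0.189 ]
knob [ 0.4557 -0.1659  0.082 ]
knobside [ 0.452  -0.1514  0.082 ]
scene slide_case 0.6 2544 [[230, 145], [224, 155], [223, 206], [258, 210], [264, 199], [273, 198], [276, 166], [265, 162], [263, 147]]
side slide_case 0.61 1474 [[245, 175], [242, 199], [246, 214], [272, 215], [278, 208], [286, 206], [287, 186], [278, 180], [277, 173], [259, 174], [265, 181], [260, 196], [249, 194], [254, 174], [248, 172]]
scene slide_rack 0.88 477 [[237, 155], [231, 170], [230, 187], [243, 191], [247, 168]]
scene drip_hook 0.71 1136 [[236, 293], [229, 296], [197, 293], [188, 310], [191, 325], [203, 332], [215, 329], [223, 317], [216, 299], [233, 298]]
scene lid_handle 0.69 1807 [[229, 145], [221, 200], [260, 203], [266, 149]]
scene release_knob 0.46 487 [[237, 155], [231, 170], [230, 189], [241, 191], [247, 167]]
```

The rows are not in the units I measure in: shifts go in shares of 100 cm and turns go in shares of pi rad. I convert before sending: 46.9 cm / 100 = 0.469, 44 cm / 100 = 0.44, -0.55 rad / 3.1416 = -0.1751.

Call:
drive_tool(moves=[[[0.04, -0.03, -0.004, -0.035], [0.08, -0.055, -0.008, -0.07], [0.12, -0.085, -0.012, -0.105], [0.16, -0.11, -0.016, -0.1401], [0.2, -0.14, -0.02, -0.1751], [0.24, -0.17, -0.024, -0.2101], [0.28, -0.2, -0.028, -0.2451], [0.32, -0.225, -0.032, -0.2801], [0.36, -0.255, -0.036, -0.3151], [0.4, -0.28, -0.04, -0.3501], [0.44, -0.31, -0.043, -0.382], [0.469, -0.331, -0.045, -0.417]]], gripper=1)

```text
clock: 2.8
tcp_pos: [0.5039, -0.1619, 0.4451]
eef_rot: [[-0.122, 0.993, 0.001], [0.993, 0.122, -0.0], [-0.0, 0.001, -1.0]]
force: [1.3, -0.5, -0.2]
opening: 0.0856
finger_force: 0.0
```

Call:
drive_tool(moves=[[[0, 0, 0, 0], [0, 0, 0, 0], [0, 0, 0, 0]]])

```text
clock: 3.05
tcp_pos: [0.5031, -0.1638, 0.4444]
eef_rot: [[-0.117, 0.993, -0.001], [0.993, 0.117, -0.0], [-0.0, -0.001, -1.0]]
force: [0.5, -0.1, -0.2]
opening: 0.0854
finger_force: 0.0
```

```bash
python3 - <<'E'
from h import *
d=snap('wrist','w1.png');st=manip.state();print(st['clock'],st['tcp_pos'],st['eef_rot'],st['joint_positions'],st['force'])
print(ray(d,d['cx'],d['cy']),d['fov_y'])
for n in ['slide_rack','rack_bar','lid_handle','release_knob','slide_case']:
    print(n,[(np.array(r['xyz']),round(r['confidence'],2)) for r in manip.search_frame('wrist',n)][:3])
E
```

```text
3.1 [ 0.5027 -0.1644  0.4443] [[-0.1155  0.9933 -0.0006]
 [ 0.9933  0.1155 -0.0003]
 [-0.0002 -0.0006 -1.    ]] [-0.3188  0.1651  1.7927 -0.0005  1.1843 -0.4343] [ 0.3174 -1.3764 -0.1428]
(array([ 0.4925, -0.0817,  0.4144]), array([ 0.0368, -0.32  , -0.9467])) 71.61059350958446
slide_rack [(array([ 0.5399, -0.1086,  0.0875]), 0.58)]
rack_bar [(array([ 0.5391, -0.1078,  0.0874]), 0.97)]
lid_handle [(array([ 0.5175, -0.1376,  0.0606]), 0.8)]
release_knob [(array([ 0.4549, -0.1629,  0.0769]), 0.67)]
slide_case [(array([ 0.5067, -0.1375,  0.0664]), 0.68)]
```

View pics/w1.png

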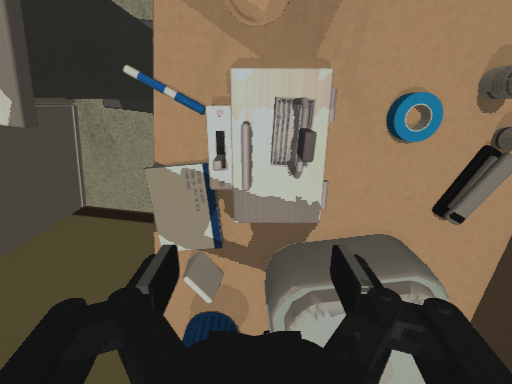

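The wrist view shows the lid quad from (232,69) to (325,221), the handle from (247,122) to (246,190) and the knob at (218,163). The tray is around (290,130), with the dark grip tab at (307,145). I'll overlay a model on the picture to pin the poses down.

```bash
cat >> h.py <<'E'
def T(x,y,yaw,pts):
    c,s=np.cos(yaw),np.sin(yaw);p=np.atleast_2d(np.array(pts,float)).copy();q=p.copy();q[:,0]=x+c*p[:,0]-s*p[:,1];q[:,1]=y+s*p[:,0]+c*p[:,1];return q
def box(hx,hy,z0,z1,ox=0,oy=0):
    c=[(ox+a*hx,oy+b*hy,z) for z in(z0,z1) for a,b in((-1,-1),(1,-1),(1,1),(-1,1))]
    return [(c[i],c[j]) for i,j in((0,1),(1,2),(2,3),(3,0),(4,5),(5,6),(6,7),(7,4),(0,4),(1,5),(2,6),(3,7))]
def overlay(d,items,roi,k,fn):
    x,y,w,h=roi;im=cv2.resize(d['frame'][y:y+h,x:x+w,::-1],None,fx=k,fy=k,interpolation=cv2.INTER_CUBIC)
    for pose,lines,col in items:
        for l in lines:
            q=T(*pose,l);a,b=[((proj(d,p)-[x,y]+.5)*k).astype(int) for p in q];cv2.line(im,tuple(map(int,a)),tuple(map(int,b)),col,1)
    return im
E
python3 - <<'E'
from h import *
ims=[]
d=snap('wrist')
for n,u,v,z in(('l1',232,69,.063),('l2',333,69,.063),('l3',321,221,.063),('l4',233,221,.063),('h1',247,122,.104),('h2',246,190,.104),('t1',276,97,.091),('t3',272,163,.091),('tab',314,145,.189),('tabb',304,145,.155)):
    print(n,atz(d,u,v,z))
case=(.531,-.1345,.12);rk=(.548,-.103,.12)
L=box(.06,.1,.055,.063)+box(.006,.007,.04,.082,-.082,-.013)+[((-.045,-.036,.099),(-.045,.036,.099))]
K=box(.023,.041,.063,.091)+box(.005,.013,.155,.189)+[((0,-.028,.153),(0,.028,.153))]
im=overlay(d,[(case,L,(0,0,255)),(rk,K,(0,255,0))],(195,55,150,180),3.3,'')
s=snap('scene');i2=overlay(s,[(case,L,(0,0,255)),(rk,K,(0,255,0))],(215,138,65,80),4,'')
st=(.5545,.307,.195);H=[((0,0,.0),(0,0,.19)),((0,0,.17),(-.078,0,.17)),((-.078,0,.17),(-.094,0,.194))]
i3=overlay(s,[(st,H,(0,0,255))],(180,280,65,60),4,'')
o=np.zeros((600,760,3),np.uint8);o[:im.shape[0],:im.shape[1]]=im;o[:320,500:760]=i2;o[330:570,500:760]=i3
cv2.imwrite('pics/ov1.png',o)
E
```

```text
l1 [ 0.4613 -0.0484  0.063 ]
l2 [ 0.5823 -0.0345  0.063 ]
l3 [ 0.6069 -0.2338  0.063 ]
l4 [ 0.4803 -0.2483  0.063 ]
h1 [ 0.4866 -0.1049  0.104 ]
h2 [ 0.4939 -0.1856  0.104 ]
t1 [ 0.5164 -0.0745  0.091 ]
t3 [ 0.5223 -0.1512  0.091 ]
tab [ 0.5463 -0.1111  0.189 ]
tabb [ 0.5448 -0.1165  0.155 ]
```

View pics/ov1.png

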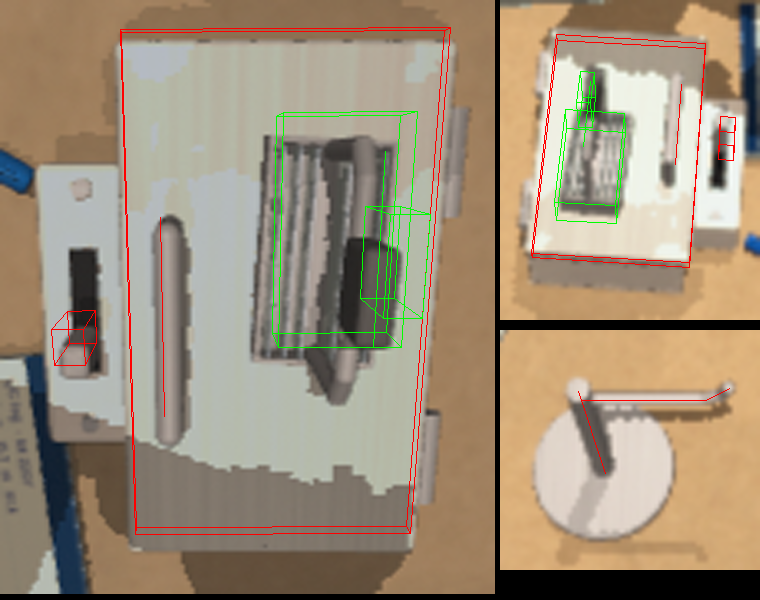

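To row units: 4.9 cm / 100 = 0.049, 4.6 cm / 100 = 0.046, 0.015 rad / 3.1416 = 0.0048.

Call:
drive_tool(moves=[[[0.02, 0.02, 0, 0.0032], [0.04, 0.04, 0, 0.0048], [0.049, 0.046, 0, 0.0048], [0.049, 0.046, 0, 0.0048], [0.049, 0.046, 0, 0.0048], [0.049, 0.046, 0, 0.0048], [0.049, 0.046, 0, 0.0048]]])

```text
clock: 4.03
tcp_pos: [0.5426, -0.1105, 0.4445]
eef_rot: [[-0.101, 0.995, -0.0], [0.995, 0.101, -0.0], [-0.0, -0.0, -1.0]]
force: [0.3, 0.0, -0.3]
opening: 0.0855
finger_force: 0.0
```

```bash
python3 - <<'E'
from h import *
d=snap('wrist');print(manip.state()['tcp_pos'],manip.state()['eef_rot'][:2])
rk=(.5425,-.1105,.10);case=(.532,-.139,.115)
L=box(.06,.1,.063,.063)+box(.006,.007,.04,.082,-.082,-.013)+[((-.045,-.036,.099),(-.045,.036,.099))]
K=box(.023,.041,.063,.091)+box(.005,.013,.155,.189)+[((0,-.028,.153),(0,.028,.153))]
p=proj(d,[.5425,-.1105,.12]).astype(int);print(p)
x0,y0=max(0,p[0]-100),max(0,p[1]-90)
im=overlay(d,[(rk,K,(0,255,0)),(case,L,(0,0,255))],(x0,y0,200,180),3.3,'');cv2.imwrite('pics/ov2.png',im)
E
```

```text
[ 0.5427 -0.1105  0.4445] [[-0.101   0.9949 -0.0003]
 [ 0.9949  0.101  -0.0002]]
[255 178]
```

View pics/ov2.png

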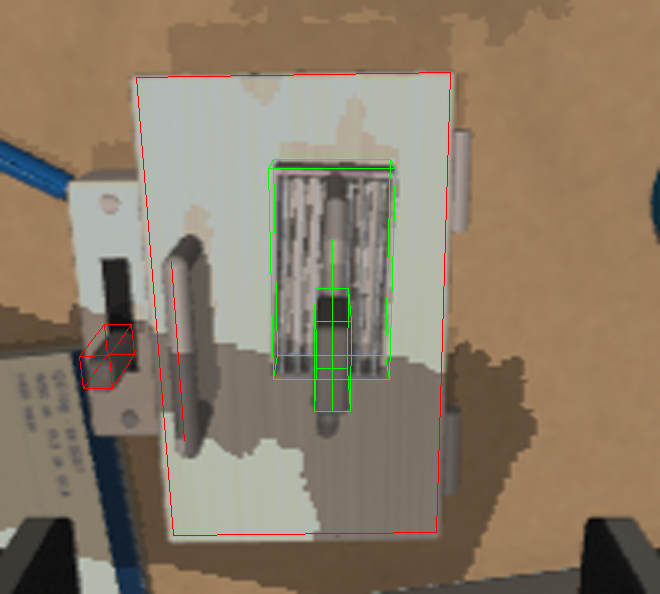

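The overlay fits: the tab lies at (332,350) in the crop, centred between the fingers. The case is about 1.5 mm further toward −y than the model. I'll descend now.

To row units: 11.2 cm / 100 = 0.112, 9 cm / 100 = 0.09.

Call:
drive_tool(moves=[[[0, 0, 0.03, 0], [0, 0, 0.06, 0], [0, 0, 0.09, 0], [0, 0, 0.112, 0], [0, 0, 0.112, 0], [0, 0, 0.112, 0], [0, 0, 0.112, 0], [0, 0, 0.112, 0]]])

```text
clock: 4.75
tcp_pos: [0.5438, -0.1102, 0.3344]
eef_rot: [[-0.102, 0.995, 0.003], [0.995, 0.102, -0.001], [-0.001, 0.003, -1.0]]
force: [-0.2, 0.7, 0.7]
opening: 0.0852
finger_force: 0.0
```

Call:
drive_tool(moves=[[[0, 0, 0, 0], [0, 0, 0, 0], [0, 0, 0, 0], [0, 0, 0, 0], [0, 0, 0, 0], [0, 0, 0, 0], [0, 0, 0, 0], [0, 0, 0, 0], [0, 0, 0, 0], [0, 0, 0, 0]]], gripper=0, squeeze=50)

```text
clock: 5.58
tcp_pos: [0.5432, -0.1098, 0.3327]
eef_rot: [[-0.102, 0.995, 0.0], [0.995, 0.102, 0.0], [0.0, 0.0, -1.0]]
force: [-0.9, 0.3, 3.4]
opening: 0.0092
finger_force: 51.4
```

Call:
drive_tool(moves=[[[0, 0, -0.01, 0], [0, 0, -0.02, 0], [0, 0, -0.03, 0], [0, 0, -0.05, 0], [0, 0, -0.07, 0], [0, 0, -0.08, 0], [0, 0, -0.08, 0], [0, 0, -0.08, 0], [0, 0, -0.08, 0]]])

```text
clock: 6.33
tcp_pos: [0.5428, -0.1098, 0.4117]
eef_rot: [[-0.102, 0.995, -0.001], [0.995, 0.102, 0.0], [0.0, -0.001, -1.0]]
force: [0.2, -0.8, -2.0]
opening: 0.0094
finger_force: 50.8
```

To row units: 39 cm / 100 = 0.39, -8.5 cm / 100 = -0.085, -0.09 rad / 3.1416 = -0.0286.

Call:
drive_tool(moves=[[[0.03, -0.015, 0, 0], [0.065, -0.03, 0, -0.0064], [0.1, -0.045, 0, -0.0127], [0.135, -0.06, 0, -0.0191], [0.17, -0.075, 0, -0.0255], [0.205, -0.085, 0, -0.0286], [0.24, -0.085, 0, -0.0286], [0.275, -0.085, 0, -0.0286], [0.31, -0.085, 0, -0.0286], [0.34, -0.085, 0, -0.0286], [0.37, -0.085, 0, -0.0286], [0.39, -0.085, 0, -0.0286]]])

```text
clock: 7.33
tcp_pos: [0.4181, 0.2717, 0.4113]
eef_rot: [[-0.192, 0.981, -0.002], [0.981, 0.192, -0.0], [-0.0, -0.002, -1.0]]
force: [0.6, 0.3, -1.4]
opening: 0.0094
finger_force: 50.7
```

To row units: 1.9 cm / 100 = 0.019, 1.2 cm / 100 = 0.012.

Call:
drive_tool(moves=[[[0.01, 0, 0.005, 0], [0.011, 0, 0.012, 0], [0.011, 0, 0.019, 0], [0.011, 0, 0.019, 0], [0.011, 0, 0.019, 0], [0.011, 0, 0.019, 0]]])

```text
clock: 7.83
tcp_pos: [0.417, 0.2793, 0.3934]
eef_rot: [[-0.189, 0.982, -0.0], [0.982, 0.189, -0.0], [-0.0, -0.0, -1.0]]
force: [-0.0, 0.2, -1.6]
opening: 0.0093
finger_force: 50.7
```

```bash
python3 - <<'E'
from h import *
st=manip.state();p=np.array(st['tcp_pos']);print(p,st['eef_rot'][:2],st['opening'],st['force'])
s=snap('scene');e=snap('side')
S=(.5545,.307,.195);H=[((0,0,.0),(0,0,.19)),((0,0,.17),(-.078,0,.17)),((-.078,0,.17),(-.094,0,.194))]
R=np.array(st['eef_rot']);yaw=np.arctan2(R[1,1],R[0,1]);z=p[2]-.3327+.063
rk=(p[0],p[1],yaw);K=box(.023,.041,z,z+.028)+[((0,-.028,z+.09),(0,.028,z+.09))]
i=[overlay(c,[(S,H,(0,0,255)),(rk,K,(0,255,0))],r,4,'') for c,r in((s,(180,245,95,95)),(e,(205,190,95,95)))]
cv2.imwrite('pics/ov3.png',np.hstack(i))
E
```

```text
[0.417  0.2793 0.3934] [[-0.1895  0.9819 -0.0003]
 [ 0.9819  0.1895 -0.0004]] 0.009342135713271712 [-0.0476  0.1664 -1.5747]
```

View pics/ov3.png

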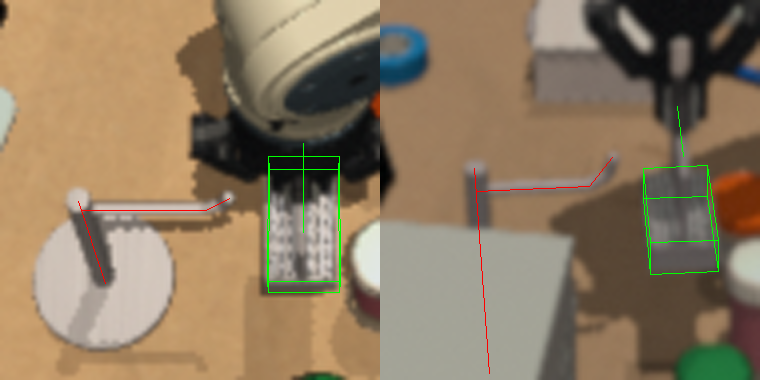

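The scene and side views show the gripped tray matching the model in front of the hook tip, and the hook is aligned with the red axis. I'll slide it over the arm now.

To row units: 9.5 cm / 100 = 0.095, 8 cm / 100 = 0.08.

Call:
drive_tool(moves=[[[0, 0.02, 0, 0], [0, 0.04, 0, 0], [0, 0.06, 0, 0], [0, 0.08, 0, 0], [0, 0.095, 0, 0], [0, 0.095, 0, 0], [0, 0.095, 0, 0], [0, 0.095, 0, 0]]])

```text
clock: 8.6
tcp_pos: [0.5095, 0.298, 0.3934]
eef_rot: [[-0.19, 0.982, -0.001], [0.982, 0.19, -0.0], [-0.0, -0.001, -1.0]]
force: [-1.2, -0.4, -1.7]
opening: 0.0093
finger_force: 50.7
```

To row units: 3.3 cm / 100 = 0.033, 3 cm / 100 = 0.03.

Call:
drive_tool(moves=[[[0, 0, 0.01, 0], [0, 0, 0.02, 0], [0, 0, 0.026, 0], [0, 0, 0.03, 0], [0, 0, 0.033, 0], [0, 0, 0.033, 0], [0, 0, 0.033, 0], [0, 0, 0.033, 0]]])

```text
clock: 9.27
tcp_pos: [0.5102, 0.2985, 0.3608]
eef_rot: [[-0.191, 0.982, 0.0], [0.982, 0.191, 0.0], [0.0, 0.0, -1.0]]
force: [-0.0, -0.6, -1.7]
opening: 0.0091
finger_force: 50.7
```

To row units: 0.4 cm / 100 = 0.004, 0.3 cm / 100 = 0.003.

Call:
drive_tool(moves=[[[0, 0, 0.001, 0], [0, 0, 0.002, 0], [0, 0, 0.003, 0], [0, 0, 0.004, 0], [0, 0, 0.004, 0], [0, 0, 0.004, 0]]])

```text
clock: 9.77
tcp_pos: [0.5101, 0.2984, 0.3568]
eef_rot: [[-0.191, 0.982, 0.0], [0.982, 0.191, 0.0], [0.0, 0.0, -1.0]]
force: [-0.6, -0.4, 1.6]
opening: 0.0095
finger_force: 51.4
```

Call:
drive_tool(moves=[[[0, 0, 0, 0], [0, 0, 0, 0], [0, 0, 0, 0], [0, 0, 0, 0], [0, 0, 0, 0], [0, 0, 0, 0]]], gripper=0.28)

```text
clock: 10.27
tcp_pos: [0.5101, 0.2984, 0.3565]
eef_rot: [[-0.191, 0.982, -0.0], [0.982, 0.191, 0.0], [0.0, -0.0, -1.0]]
force: [1.1, -0.0, 0.7]
opening: 0.0236
finger_force: 0.0
```

To row units: -10 cm / 100 = -0.1, -8 cm / 100 = -0.08.

Call:
drive_tool(moves=[[[0, 0, -0.01, 0], [0, 0, -0.03, 0], [0, 0, -0.05, 0], [0, 0, -0.08, 0], [0, 0, -0.1, 0], [0, 0, -0.1, 0], [0, 0, -0.1, 0], [0, 0, -0.1, 0]]])

```text
clock: 10.93
tcp_pos: [0.5098, 0.2983, 0.4563]
eef_rot: [[-0.191, 0.982, -0.0], [0.982, 0.191, -0.0], [-0.0, -0.0, -1.0]]
force: [-0.2, -0.3, -0.5]
opening: 0.0242
finger_force: 0.0
```

```bash
python3 - <<'E'
from h import *
st=manip.state();print(st['tcp_pos'],st['force'],st['opening'],st['clock'])
s=snap('scene');e=snap('side')
r=lambda d,x,y:cv2.resize(d['frame'][y:y+95,x:x+95,::-1],None,fx=4,fy=4,interpolation=cv2.INTER_CUBIC)
cv2.imwrite('pics/hang.png',np.hstack([r(s,170,245),r(e,205,190)]))
print([(np.array(q['xyz']),round(q['confidence'],2)) for q in manip.search_frame('side','slide_rack')])
E
```

```text
[0.5098 0.2983 0.4563] [-0.2434 -0.2591 -0.5157] 0.024175077547192437 10.9333
[(array([0.509 , 0.3051, 0.1673]), 0.48)]
```

View pics/hang.png

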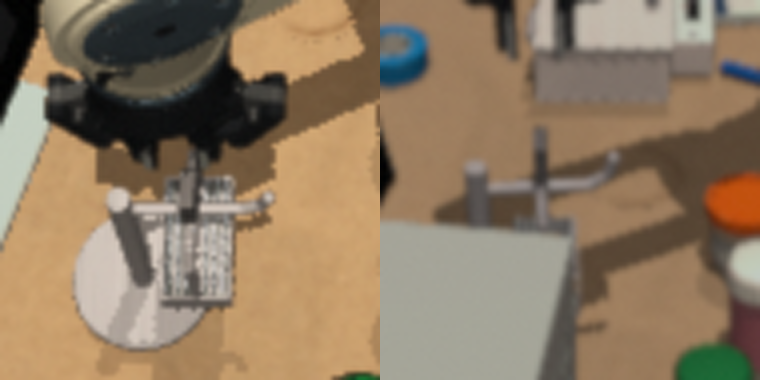

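The rack hangs upright on the hook's arm: the bar crosses it at (540,185) in the side crop, and the fingers are clear. Next is the handle.

To row units: -42 cm / 100 = -0.42, -10.5 cm / 100 = -0.105, 0.08 rad / 3.1416 = 0.0255.

Call:
drive_tool(moves=[[[-0.035, -0.009, 0, 0.0032], [-0.07, -0.018, 0, 0.0064], [-0.105, -0.027, 0, 0.0095], [-0.14, -0.035, 0, 0.0127], [-0.175, -0.044, 0, 0.0159], [-0.21, -0.053, 0, 0.0191], [-0.245, -0.062, 0, 0.0223], [-0.28, -0.07, 0, 0.0255], [-0.315, -0.08, 0, 0.0255], [-0.35, -0.09, 0, 0.0255], [-0.385, -0.098, 0, 0.0255], [-0.42, -0.105, 0, 0.0255]]], gripper=0.4)

```text
clock: 12.08
tcp_pos: [0.4864, -0.1356, 0.4558]
eef_rot: [[-0.112, 0.994, -0.001], [0.994, 0.112, 0.0], [0.001, -0.001, -1.0]]
force: [1.1, 0.5, -0.8]
opening: 0.0341
finger_force: 0.0
```

To row units: 12 cm / 100 = 0.12, 9 cm / 100 = 0.09.

Call:
drive_tool(moves=[[[0, 0, 0.03, 0], [0, 0, 0.06, 0], [0, 0, 0.09, 0], [0, 0, 0.12, 0], [0, 0, 0.12, 0], [0, 0, 0.12, 0], [0, 0, 0.12, 0]]])

```text
clock: 12.67
tcp_pos: [0.4877, -0.134, 0.3375]
eef_rot: [[-0.112, 0.994, 0.001], [0.994, 0.112, -0.0], [-0.0, 0.001, -1.0]]
force: [0.2, 0.8, -0.2]
opening: 0.0343
finger_force: 0.0
```

```bash
python3 - <<'E'
from h import *
d=snap('wrist');st=manip.state();p=np.array(st['tcp_pos']);print(p,st['eef_rot'][:2],st['opening'])
case=(.532,-.1405,.11)
L=box(.06,.1,.063,.063)+box(.006,.007,.04,.082,-.082,-.013)+[((-.045,-.036,.099),(-.045,.036,.099))]
q=[proj(d,p+[dx,dy,-.155]) for dx,dy in((0,0),(-.04,0),(.04,0))];print(q)
cv2.imwrite('pics/hd.png',overlay(d,[(case,L,(0,0,255))],(100,60,300,300),2,''))
E
```

```text
[ 0.4879 -0.134   0.3381] [[-0.1119  0.9937  0.002 ]
 [ 0.9937  0.1119 -0.0005]] 0.033893470487871495
[array([256.1929, 263.0816]), array([182.2699, 255.9658]), array([328.6503, 270.0563])]
```

View pics/hd.png

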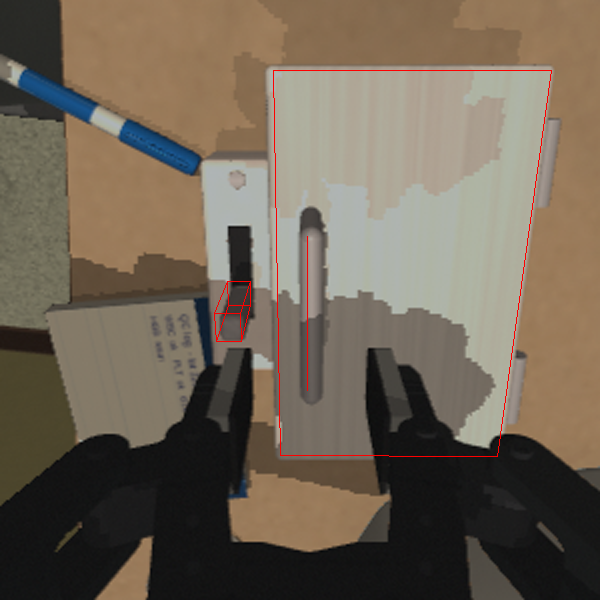

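The overlay matches: the handle at (310,310) in the crop lies midway between the fingers, and the knob at (232,325) is clear. I'll descend, pinch and tug.

Call:
drive_tool(moves=[[[0, 0.001, 0.02, 0], [0, 0.001, 0.04, 0], [0, 0.001, 0.06, 0], [0, 0.001, 0.075, 0], [0, 0.001, 0.081, 0], [0, 0.001, 0.081, 0], [0, 0.001, 0.081, 0]]])

```text
clock: 13.3
tcp_pos: [0.4888, -0.1339, 0.2568]
eef_rot: [[-0.112, 0.994, 0.002], [0.994, 0.112, -0.0], [-0.001, 0.002, -1.0]]
force: [0.1, 0.4, 1.0]
opening: 0.0343
finger_force: 0.0
```

Call:
drive_tool(moves=[[[0, 0, 0, 0], [0, 0, 0, 0], [0, 0, 0, 0], [0, 0, 0, 0], [0, 0, 0, 0], [0, 0, 0, 0]]], gripper=0, squeeze=50)

```text
clock: 13.8
tcp_pos: [0.4884, -0.134, 0.2568]
eef_rot: [[-0.112, 0.994, 0.001], [0.994, 0.112, -0.001], [-0.001, 0.001, -1.0]]
force: [-2.1, 0.5, 7.8]
opening: 0.0083
finger_force: 48.8
```

To row units: -0.5 cm / 100 = -0.005, -0.4 cm / 100 = -0.004.

Call:
drive_tool(moves=[[[0, 0, -0.002, 0], [0, 0, -0.004, 0], [0, 0, -0.005, 0], [0, 0, -0.005, 0], [0, 0, -0.005, 0], [0, 0, -0.005, 0]]])

```text
clock: 14.3
tcp_pos: [0.4896, -0.1338, 0.2613]
eef_rot: [[-0.112, 0.994, 0.004], [0.994, 0.112, -0.001], [-0.001, 0.004, -1.0]]
force: [8.2, 2.1, -5.8]
opening: 0.008
finger_force: 48.7
```

To row units: -0.5 cm / 100 = -0.005, -0.4 cm / 100 = -0.004.

Call:
drive_tool(moves=[[[0, 0.002, -0.002, 0], [0, 0.003, -0.004, 0], [0, 0.004, -0.005, 0], [0, 0.004, -0.005, 0], [0, 0.004, -0.005, 0], [0, 0.004, -0.005, 0]]])

```text
clock: 14.8
tcp_pos: [0.4913, -0.1336, 0.2627]
eef_rot: [[-0.112, 0.994, -0.003], [0.994, 0.112, -0.0], [-0.0, -0.003, -1.0]]
force: [8.9, -7.8, -42.2]
opening: 0.0079
finger_force: 48.9
```

The lid is caught: 42 N with no further rise. I'll lower it, let go, and go to the knob.

To row units: 1 cm / 100 = 0.01, 0.9 cm / 100 = 0.009.

Call:
drive_tool(moves=[[[0, -0.002, 0.005, 0], [0, -0.004, 0.009, 0], [0, -0.004, 0.01, 0], [0, -0.004, 0.01, 0]]])

```text
clock: 15.13
tcp_pos: [0.4884, -0.134, 0.2568]
eef_rot: [[-0.112, 0.994, 0.001], [0.994, 0.112, -0.0], [-0.001, 0.001, -1.0]]
force: [-2.6, -1.2, 8.3]
opening: 0.0078
finger_force: 53.9
```

Call:
drive_tool(moves=[[[0, 0, 0, 0], [0, 0, 0, 0], [0, 0, 0, 0], [0, 0, 0, 0]]], gripper=0.4)

```text
clock: 15.47
tcp_pos: [0.4881, -0.1337, 0.2557]
eef_rot: [[-0.112, 0.994, 0.0], [0.994, 0.112, 0.0], [0.0, 0.0, -1.0]]
force: [0.5, 0.1, -0.2]
opening: 0.0342
finger_force: 0.0
```

To row units: -6 cm / 100 = -0.06, -4 cm / 100 = -0.04.

Call:
drive_tool(moves=[[[0, 0, -0.02, 0], [0, 0, -0.04, 0], [0, 0, -0.06, 0], [0, 0, -0.06, 0], [0, 0, -0.06, 0], [0, 0, -0.06, 0]]])

```text
clock: 15.97
tcp_pos: [0.4878, -0.1337, 0.315]
eef_rot: [[-0.112, 0.994, -0.001], [0.994, 0.112, 0.0], [0.0, -0.0, -1.0]]
force: [-0.2, 0.1, 0.6]
opening: 0.0341
finger_force: 0.0
```

To row units: 7.6 cm / 100 = 0.076, -3.9 cm / 100 = -0.039.

Call:
drive_tool(moves=[[[-0.025, -0.02, 0, 0], [-0.054, -0.039, 0, 0], [-0.054, -0.039, 0, 0], [-0.054, -0.039, 0, 0], [-0.054, -0.039, 0.02, 0], [-0.054, -0.039, 0.04, 0], [-0.054, -0.039, 0.06, 0], [-0.054, -0.039, 0.076, 0], [-0.054, -0.039, 0.076, 0], [-0.054, -0.039, 0.076, 0], [-0.054, -0.039, 0.076, 0]]], gripper=0)

```text
clock: 16.88
tcp_pos: [0.4559, -0.1914, 0.2398]
eef_rot: [[-0.112, 0.994, 0.0], [0.994, 0.112, 0.0], [0.0, 0.0, -1.0]]
force: [0.2, -0.1, 0.4]
opening: 0.0001
finger_force: 0.0
```

To row units: 3.5 cm / 100 = 0.035, 3.3 cm / 100 = 0.033.

Call:
drive_tool(moves=[[[0.005, 0, 0, 0], [0.01, 0, 0, 0], [0.015, 0, 0, 0], [0.02, 0, 0, 0], [0.024, 0, 0, 0], [0.027, 0, 0, 0], [0.03, 0, 0, 0], [0.033, 0, 0, 0], [0.035, 0, 0, 0], [0.035, 0, 0, 0], [0.035, 0, 0, 0]]])

```text
clock: 17.8
tcp_pos: [0.4512, -0.1568, 0.2393]
eef_rot: [[-0.112, 0.994, -0.001], [0.994, 0.112, 0.001], [0.001, -0.001, -1.0]]
force: [-0.4, 0.1, -1.1]
opening: -0.0002
finger_force: 0.0
```

To row units: 0.4 cm / 100 = 0.004, 0.3 cm / 100 = 0.003.

Call:
drive_tool(moves=[[[0.001, 0, 0, 0], [0.002, 0, 0, 0], [0.003, 0, 0, 0], [0.004, 0, 0, 0]]])

```text
clock: 18.13
tcp_pos: [0.4509, -0.154, 0.2395]
eef_rot: [[-0.113, 0.994, -0.0], [0.994, 0.113, -0.002], [-0.002, -0.0, -1.0]]
force: [-4.3, -17.5, -1.6]
opening: -0.0
finger_force: 8.8
```

To row units: 0.2 cm / 100 = 0.002, 0.1 cm / 100 = 0.001.

Call:
drive_tool(moves=[[[0.001, 0, 0, 0], [0.002, 0, 0, 0], [0.002, 0, 0, 0]]])

```text
clock: 18.38
tcp_pos: [0.4509, -0.1533, 0.2396]
eef_rot: [[-0.114, 0.993, 0.001], [0.993, 0.114, -0.005], [-0.005, 0.0, -1.0]]
force: [-4.3, -26.1, -2.6]
opening: -0.0
finger_force: 12.4
```

To row units: -8 cm / 100 = -0.08, -6 cm / 100 = -0.06.

Call:
drive_tool(moves=[[[-0.008, 0, 0, 0], [-0.012, 0, 0, 0], [-0.012, 0, -0.02, 0], [-0.012, 0, -0.04, 0], [-0.012, 0, -0.06, 0], [-0.012, 0, -0.08, 0], [-0.012, 0, -0.08, 0], [-0.012, 0, -0.08, 0], [-0.012, 0, -0.08, 0]]], gripper=0.4)

```text
clock: 19.13
tcp_pos: [0.4518, -0.1627, 0.3189]
eef_rot: [[-0.112, 0.994, -0.001], [0.994, 0.112, 0.001], [0.001, -0.001, -1.0]]
force: [0.8, -0.5, -0.2]
opening: 0.0342
finger_force: 0.0
```

```bash
python3 - <<'E'
from h import *
d=snap('wrist');st=manip.state();p=np.array(st['tcp_pos']);R=np.array(st['eef_rot']);print(p,st['opening'],R.T@(np.array([.4914,-.161,.257])-p)*100)
case=(.532,-.1405,.11)
L=box(.06,.1,.063,.063)+box(.006,.007,.04,.082,-.082,.013)+[((-.045,-.036,.099),(-.045,.036,.099))]
cv2.imwrite('pics/kn.png',overlay(d,[(case,L,(0,0,255))],(100,0,300,300),2,''))
E
```

```text
[ 0.4517 -0.1627  0.3186] 0.03427092032786986 [-0.2768  3.9734  6.1507]
```

View pics/kn.png

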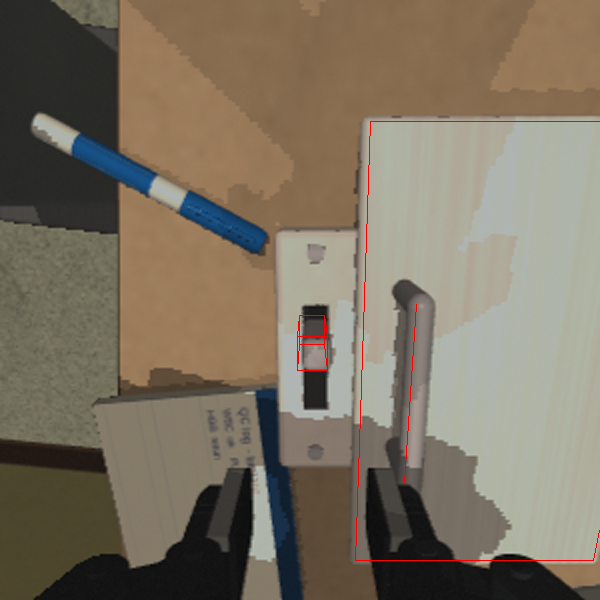

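The knob sits on the model of its open end at (313,350). Now I'll grip the handle on its right half.

To row units: 6 cm / 100 = 0.06, 5.5 cm / 100 = 0.055.

Call:
drive_tool(moves=[[[-0.001, 0.02, 0, 0], [-0.003, 0.04, 0, 0], [-0.003, 0.041, 0, 0], [-0.003, 0.041, 0.02, 0], [-0.003, 0.041, 0.04, 0], [-0.003, 0.041, 0.055, 0], [-0.003, 0.041, 0.06, 0], [-0.003, 0.041, 0.06, 0], [-0.003, 0.041, 0.06, 0], [-0.003, 0.041, 0.06, 0]]])

```text
clock: 20.02
tcp_pos: [0.4935, -0.1615, 0.2601]
eef_rot: [[-0.112, 0.994, 0.001], [0.994, 0.112, -0.0], [-0.0, 0.001, -1.0]]
force: [-1.0, -0.9, -0.3]
opening: 0.0342
finger_force: 0.0
```

Call:
drive_tool(moves=[[[0, 0, 0, 0], [0, 0, 0, 0], [0, 0, 0, 0], [0, 0, 0, 0], [0, 0, 0, 0], [0, 0, 0, 0]]], gripper=0)

```text
clock: 20.52
tcp_pos: [0.4922, -0.1616, 0.2603]
eef_rot: [[-0.112, 0.994, -0.002], [0.994, 0.112, -0.0], [-0.0, -0.002, -1.0]]
force: [-7.7, -2.3, 10.0]
opening: 0.0081
finger_force: 48.9
```

To row units: -1.4 cm / 100 = -0.014, -1 cm / 100 = -0.01.

Call:
drive_tool(moves=[[[0, 0.002, -0.005, 0], [0, 0.004, -0.01, 0], [0, 0.006, -0.014, 0], [0, 0.006, -0.014, 0], [0, 0.006, -0.014, 0]]])

```text
clock: 20.93
tcp_pos: [0.4985, -0.1609, 0.2739]
eef_rot: [[-0.112, 0.994, -0.002], [0.994, 0.112, -0.0], [-0.0, -0.002, -1.0]]
force: [-5.2, -4.0, 0.8]
opening: 0.0082
finger_force: 48.9
```

To row units: 4.2 cm / 100 = 0.042, -4.05 cm / 100 = -0.0405.

Call:
drive_tool(moves=[[[0, 0.004, -0.0055, 0], [0, 0.008, -0.0105, 0], [0, 0.014, -0.0175, 0], [0, 0.0195, -0.0235, 0], [0, 0.026, -0.029, 0], [0, 0.0325, -0.0345, 0], [0, 0.037, -0.0375, 0], [0, 0.042, -0.0405, 0], [0, 0.042, -0.0405, 0], [0, 0.042, -0.0405, 0], [0, 0.042, -0.0405, 0]]])

```text
clock: 21.85
tcp_pos: [0.5397, -0.1562, 0.3162]
eef_rot: [[-0.112, 0.994, -0.003], [0.994, 0.112, -0.001], [-0.0, -0.003, -1.0]]
force: [-14.8, -0.7, 23.9]
opening: 0.0081
finger_force: 51.1
```

```bash
python3 - <<'E'
from h import *
s=snap('scene');e=snap('side')
r=lambda d,x,y,w:cv2.resize(d['frame'][y:y+w,x:x+w,::-1],(400,400),interpolation=cv2.INTER_CUBIC)
cv2.imwrite('pics/end.png',np.hstack([r(s,170,140,190),r(e,200,130,160)]))
st=manip.state();print(st['clock'],st['tcp_pos'],st['force'],st['finger_force'])
for c in('scene','side'):snap(c);print([(np.array(q['xyz']),round(q['confidence'],2)) for q in manip.search_frame(c,'slide_rack')])
E
```

```text
21.95 [ 0.5397 -0.1562  0.3163] [-15.8764  -1.1132  24.9536] 51.05631351470947
[]
[(array([0.5085, 0.3012, 0.172 ]), 0.61)]
```

To row units: -0.3 cm / 100 = -0.003, -0.15 cm / 100 = -0.0015.

Call:
drive_tool(moves=[[[0, -0.001, -0.0015, 0], [0, -0.0015, -0.003, 0], [0, -0.0015, -0.003, 0], [0, -0.0015, -0.003, 0], [0, -0.0015, -0.003, 0]]])

```text
clock: 22.57
tcp_pos: [0.5396, -0.1562, 0.317]
eef_rot: [[-0.112, 0.994, 0.0], [0.994, 0.112, -0.0], [-0.0, 0.0, -1.0]]
force: [2.1, -1.0, -4.5]
opening: 0.008
finger_force: 49.8
```

```bash
python3 - <<'E'
from h import *
s=snap('scene');e=snap('side')
r=lambda d,x,y,w:cv2.resize(d['frame'][y:y+w,x:x+w,::-1],(400,400),interpolation=cv2.INTER_CUBIC)
cv2.imwrite('pics/end.png',np.hstack([r(s,170,140,190),r(e,200,130,160)]))
E
```

```text
(no output)
```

View pics/end.png

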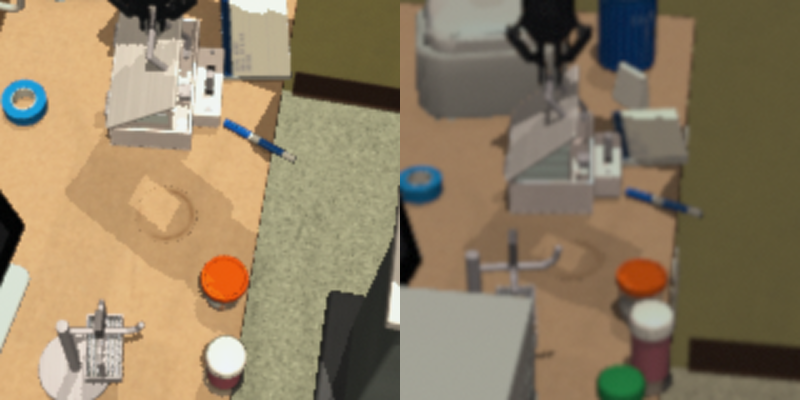

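The lid is open about 35–40° and held by the fingers. The rack hangs on the hook at (100,345), and the jars and cup haven't moved.

```bash
python3 -c "
from cell import manip
print(manip.hand_in())"
```

```text
the job is handed in; nothing more can be done
None
```

I handed the job in at about 23 s of the 67 s allowed: the rack hangs on the hook, the tug showed the lid was caught, the release is at its open end, and the fingers hold the lid open at about 37 degrees; the judge's verdict was not shown.

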